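# Tip the printing blocks from the tipping tray into the bin

## Robot

A 7-joint arm with a two-finger parallel gripper is mounted at the origin on the work surface; the furniture and walls round the work are solid. World frame = base frame: x ahead of the robot, y to its left, z up, the work surface at z = 0. Lengths are in m, angles in rad, forces in N, time in s.
With the tool pointing down it reaches from about 0.35 to 0.9 m from the base axis. Payload 8.1 kg.
Tool frame: the origin (TCP) lies on the centre line of the jaws, within the pads' length; the fingertips stand 11 mm ahead of it and the grasp point (between the pads) lies 8 mm behind it (arm.nose_length is the distance from the TCP to the fingertips, in m); z points along the fingers, y is the line along which they close (so a half turn about z gives the same grasp; the last joint's range is limited). The gripper opens to 92 mm and grips with 3 to 60 N. Pads are 19 mm wide; open, the fingers measure 130 mm over their backs; the gripper's body (75 mm by 190 mm) begins 47 mm behind the grasp point.
Start: joints at [1.192, 0.434, 0.025, 1.573, -0.012, 1.134, -0.075], TCP at [0.17, -0.601, 0.238] pointing down, gripper open.
Joint ranges: [-2.62, 2.62], [-0.44, 2.09], [-1.27, 1.32], [0.08, 2.57], [-1.32, 4.46], [0.12, 2], [-2.74, 2.74]. Speed limits (rad/s): [2.22, 2.22, 3.01, 3.01, 3.14, 3.14, 3.14].

## Interface

Orientations are given as a rotation vector (axis times angle).
In Python, from cell import arm gives the robot as it stands.
- The arm moves only by the tool jog_arm, never from a script. Its argument "moves" is a list of rows, each a list of 4 numbers: the shift along the tool's x, y, z in m, then the turn about the tool's z in rad. In form: [[tx, ty, tz, spin], ...]. A call has 1 to 20 rows; each row is the pose to reach, as a shift and turn from the pose commanded when the call began, along the tool's axes at that moment; what a row does not reach only later rows make up. A row lasts 1/8 s, in which the tool goes at most 62.5 mm and 10.7 degrees, less where a joint would pass 70% of its speed; a pose out of reach is approached as far as the arm can. A call with a gripper value outside its range is refused whole. "hand" is the finger opening in m, from 0 to 0.0918, set as the call begins (left out, the last holds). The fingers move at their own pace and stop on an object; "newtons" is the grip in N (left out, the last holds). Time passes only in rows, so rows that repeat a pose let the fingers close. It gives the time, the measured TCP pose, the force, the opening and the grip force at its end, in the units of the state.
- arm.observe(): the state, without advancing time (a new reading comes with each control period).
- arm.get_image(name): name is "scene" or "top" or "wrist"; returns a dict with "color" (420x560x3 uint8, red, green, blue), "z_map" (420x560 float32, m along the optical axis (not along the pixel's ray), 0 where there is no reading), "fx", "fy", "cx", "cy" (pixels), "rvec" (rotation vector, rad) and "tvec" (3), from world to camera coordinates, as OpenCV has them. Camera axes: x right, y down, z forward; pixel columns grow to the right and rows downward; lengths in m; the calibration is good to about 2 mm. The wrist camera is an equidistant fisheye: a pixel r from the principal point sees the ray r / f radians off the axis. A picture is of the moment at which its call begins.
- arm.sign_off(): hands the job in; it is judged then, once.
The state is a dict: "clock": time; "joints": joint angles; "dq": joint speeds; "joint_efforts": joint torques, N m; "position": TCP position; "ee_rot": TCP orientation; "force": force on the tool from outside, world axes, zero at the start; "ft_torque": the same for the moment, N m; "width": opening from 0.0 (shut) to 1.0 (fully open); "gripper_force": force on a finger pad.
Only numpy, scipy, OpenCV 4.12 (cv2) and the standard library are available. Lean on these libraries where they do the work, as an engineer would, in place of code of your own. Each camera call takes 0.05 s, during which the arm holds its last target. There are 200 camera calls.

## Task

First push the empty grey bin up flush against the front of the tipping stand, under the mouth of its tray; next fold the tray's tailgate all the way down, with the tray still level. Then tip the tray by its raised handle bar until all three printing blocks have slid out into the bin, and bring the tray back down level with its tailgate still folded down, leaving the bin with the blocks in it standing against the stand and the jar, tape roll and dropper bottle where they are.

Things in the scene. Friction and masses are not known exactly. Their poses are not given: they have to be found in the camera images.
- stand: plywood tipping stand, fixed to the table, 190 mm (its x) by 160 mm (its y) by 134 mm high; origin on the table under the middle of its flat front face, which looks along its -y; the body lies at y 0 to +160 mm. Steel pivot brackets beside the tray (x = +-95 to 105 mm) reach 30 mm in front of the face at heights of 98 to 152 mm. The tray's hinge axis runs along x at y = -20 mm, z = 140 mm
- tray (a joint): tilt of the aluminium tray about the hinge under its mouth: 0 = level, grows to 1.2 rad as the rear end (+y of the stand) is raised and the mouth (-y) tips down; stiff (0.3 Nm friction). Level, its floor top is at z = 140 mm; inside 140 mm (x) by 160 mm (y, from the hinge axis to the rear), 5 mm walls 45 mm high, front closed only by the tailgate
- handle (a point): middle of the tray's horizontal handle bar, a round bar 18 mm thick (rubber sleeve, 100 mm long) along the stand's x on two uprights at x = +-79 mm; 130 mm behind the hinge axis and 120 mm above the tray floor, so at z = 260 mm when level. Its axes are the tray's: z is up from the tray floor
- tailgate (a joint): angle of the tailgate, hinged along the front edge of the tray floor: 0 = upright (closed), 1.57 = folded outward and down until in line with the tray floor; light friction (0.12 Nm)
- tab (a point): inner side of the finger tab in the middle of the tailgate's top edge, 60 mm above its hinge. The plate is 148 mm wide, 5 mm thick, 45 mm high; the tab, 70 mm wide, stands on it up to 66 mm above the hinge
- bin: loose open grey plastic bin, 190 mm (x) by 160 mm (y) by 70 mm high, 4 mm walls and floor, 0.5 kg empty; origin at the centre of its underside; at the start it stands in front of (-y of) the stand. Flush means its +y side touches the stand's front face (its origin 80 mm in front of it)
- stamp_a: wooden printing block with a raised pattern, 55 x 56 mm and 27 mm high, 90 g; origin at the centre of its underside; at the start it lies flat on the tray floor
- stamp_b: wooden printing block with a raised pattern, 55 x 65 mm and 27 mm high, 90 g; origin at the centre of its underside; at the start it lies flat on the tray floor
- stamp_c: wooden printing block with a raised pattern, 55 x 57 mm and 27 mm high, 90 g; origin at the centre of its underside; at the start it lies flat on the tray floor
- jar_white: bystander: jar of white paste, 56 mm across, 55 mm high; origin under its centre
- tape: bystander: roll of masking tape lying flat, 104 mm across, 25 mm high; origin under its centre
- dropper: bystander: small dropper bottle, 34 mm across, 102 mm high; origin under its centre
Things that resemble listed ones, but are neither listed nor needed, are in the scene too. What is shaped like the stamp_b but pink or yellow is not meant.

How it is judged:
On the way, in this order (a step that is already met when the one before it is completed fails the run):
1. the bin stands flush (within 8 mm) against the stand's front, the blocks still on the tray (x of bin in the frame of stand between -0.045 and 0.045 m and y of bin in the frame of stand above -0.088 m and angle between the x axis of bin and the x axis of stand, either way round below 0.1 rad and y of stamp_a in the frame of handle between -0.16 and 0.04 m and height (world z) of each of stamp_a, stamp_b, stamp_c above 0.12 m and y of stamp_b in the frame of handle between -0.16 and 0.04 m and y of stamp_c in the frame of handle between -0.16 and 0.04 m), for 0.2 s.
2. the tailgate is folded fully down (over 1.35 rad), the tray still level and holding the blocks (value of joint tailgate above 1.35 rad and value of joint tray below 0.15 rad and y of stamp_a in the frame of handle between -0.16 and 0.04 m and height (world z) of each of stamp_a, stamp_b, stamp_c above 0.12 m and y of stamp_b in the frame of handle between -0.16 and 0.04 m and y of stamp_c in the frame of handle between -0.16 and 0.04 m), for 0.2 s.
3. the tray is tipped (over 0.5 rad) and all three blocks lie in the bin (value of joint tray above 0.5 rad and x of stamp_a in the frame of bin between -0.095 and 0.095 m and y of stamp_a in the frame of bin between -0.08 and 0.08 m and z of stamp_a in the frame of bin between -0.005 and 0.068 m and x of stamp_b in the frame of bin between -0.095 and 0.095 m and y of stamp_b in the frame of bin between -0.08 and 0.08 m and z of stamp_b in the frame of bin between -0.005 and 0.068 m and x of stamp_c in the frame of bin between -0.095 and 0.095 m and y of stamp_c in the frame of bin between -0.08 and 0.08 m and z of stamp_c in the frame of bin between -0.005 and 0.068 m), for 0.2 s.
At the end, for the whole second after the job is handed in: The tray is back level (within 0.08 rad) with its tailgate down (over 1.3 rad); the bin stands upright against the stand (gap at most 15 mm, centred within 45 mm, square within 0.1 rad) and all three blocks lie at rest inside it (value of joint tray below 0.08 rad and value of joint tailgate above 1.3 rad and x of bin in the frame of stand between -0.045 and 0.045 m and y of bin in the frame of stand above -0.095 m and angle between the x axis of bin and the x axis of stand, either way round below 0.1 rad and x of stamp_a in the frame of bin between -0.095 and 0.095 m and y of stamp_a in the frame of bin between -0.08 and 0.08 m and z of stamp_a in the frame of bin between -0.005 and 0.068 m and x of stamp_b in the frame of bin between -0.095 and 0.095 m and y of stamp_b in the frame of bin between -0.08 and 0.08 m and z of stamp_b in the frame of bin between -0.005 and 0.068 m and x of stamp_c in the frame of bin between -0.095 and 0.095 m and y of stamp_c in the frame of bin between -0.08 and 0.08 m and z of stamp_c in the frame of bin between -0.005 and 0.068 m and linear speed of each of stamp_a, stamp_b, stamp_c, bin below 0.02 m/s and angle between bin's own z axis and vertical below 0.05 rad); the robot touches nothing.
It fails at once if the jar, the tape roll or the dropper bottle is moved more than 30 mm (distance of any of jar_white, tape, dropper from where it was at the start of the episode above 0.03 m).
It also fails if it takes over 67 s, if anything falls off the work surface, if the arm or the gripper's body presses on something with over 40 N, if the wrist force passes 120 N, or if a joint passes its speed limit or range.

## Working session

There is one attempt and no reset: what is moved stays moved. The work goes in short steps, Python scripts to look and compute and a tool call to move; the robot and the scene stay as the last step left them, time stands still between calls to the robot, and variables do not carry over. Pictures are saved under pics/ and viewed, at most 10 in all, crops included, and the job is handed in when it is done.

Besides the shell and the picture viewer there is one more tool, called after ">>>" as name(argument=value, ...), one argument or row to a line, values as JSON. jog_arm: Moves the arm, as the interface text tells. Its arguments: {"type":"object","properties":{"moves":{"type":"array"},"hand":{"type":"number"},"newtons":{"type":"number"}},"required":["moves"]}

```bash
mkdir -p pics && ls && cat > h.py <<'E'
import numpy as np, cv2
from scipy.spatial.transform import Rotation as R
from cell import arm
def pts(im):
    z=im["z_map"]; v,u=np.mgrid[:z.shape[0],:z.shape[1]]
    c=np.stack([(u-im["cx"])/im["fx"]*z,(v-im["cy"])/im["fy"]*z,z],-1)
    return (c-im["tvec"])@cv2.Rodrigues(np.array(im["rvec"],float))[0]
def save(im,n): cv2.imwrite(f"pics/{n}.png",cv2.cvtColor(im["color"],cv2.COLOR_RGB2BGR))
E
python3 - <<'E'
from h import *
for n in("scene","top"):
    im=arm.get_image(n); save(im,n+"0"); np.save(n+"0.npy",im,allow_pickle=True); print(n,im["fx"],im["cx"],im["cy"],im["rvec"],im["tvec"])
print(arm.observe(), arm.nose_length)
E
```

```text
pics
scene 401.87901584228365 275.1040870255037 208.21080693183995 [ 0.5819922  -2.7871437   0.94667612] [0.43158586 0.28527779 1.24922026]
top 430.6698099602781 271.4830102950062 211.38614935796463 [ 1.98411975 -2.23639334  0.22820497] [-0.00257024  0.52296552  1.21565463]
{'clock': 0.1, 'joints': array([ 1.19239345,  0.43511696,  0.02497929,  1.57402411, -0.01159341,
        1.13400077, -0.07509945]), 'dq': array([-0.00056602, -0.00247431,  0.00077518, -0.00147409,  0.0002636 ,
       -0.00043151,  0.0011693 ]), 'joint_efforts': array([ 4.89459882e-03, -6.69125390e+01,  9.89211537e-01, -3.15146184e+01,
       -6.03248924e-02,  3.74131452e-02,  1.32353631e-05]), 'position': array([ 0.17002055, -0.60095908,  0.23703912]), 'ee_rot': array([-3.11043092e+00, -4.31559495e-01,  5.12405563e-04]), 'force': array([-0.28865688,  0.36017866,  0.35563635]), 'ft_torque': array([0.03740117, 0.05140024, 0.02244767]), 'gripper_force': 0.0, 'width': 1.0018478914346771} 0.011
```

View pics/scene0.png

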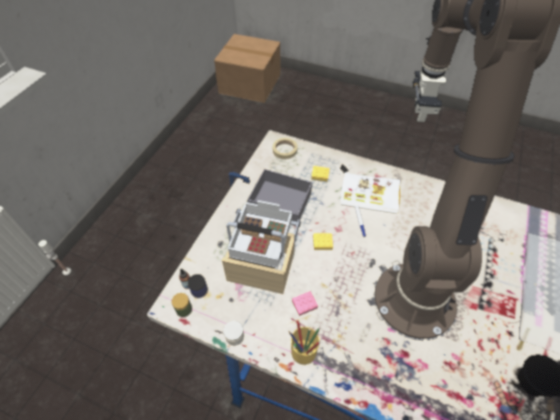

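View pics/top0.png

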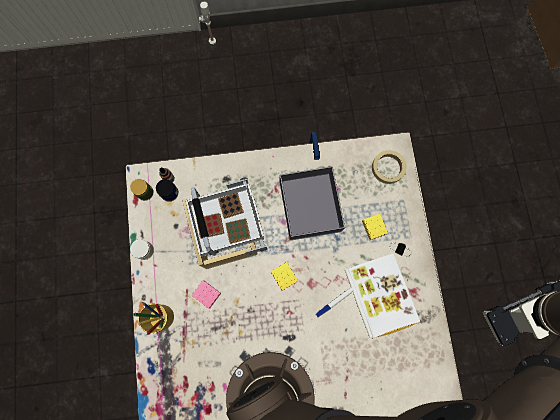

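The top view shows the stand and tray around (225,225), with the handle bar at (198,215) and the bin at (312,205). The tape is at (389,167), the white jar at (142,248) and the dropper near (166,180). The tailgate side of the tray faces the bin. The scene view agrees: bin (280,195), tray (262,235).

```bash
python3 - <<'E'
from h import *
for n in("top","scene"):
    im=np.load(n+"0.npy",allow_pickle=True).item(); P=pts(im); c=im["color"].astype(int)
    print(n,"base px", P[395,265] if n=="top" else P[300,415])
    X,Y,Z=P[...,0],P[...,1],P[...,2]
    for a,b,nm in((0.01,0.04,"low"),(0.045,0.08,"bin/jar"),(.085,.11,"drop"),(.125,.145,"stand/tray floor"),(.145,.175,"stamps"),(.175,.2,"wall"),(.2,.215,"tab"),(.24,.285,"bar")):
        m=((Z>a)&(Z<b)&(im["z_map"]>0)&(X>-.3)&(X<1.1)&(abs(Y)<.8)).astype(np.uint8)
        k,l,s,ct=cv2.connectedComponentsWithStats(m)
        for i in range(1,k):
            if s[i,4]>25:
                q=P[l==i]; r=cv2.minAreaRect((q[:,:2]*1000).astype(np.float32))
                print(nm,s[i,:5],"rect",np.round(r[0]),np.round(r[1]),round(r[2],1),"zmed %.3f"%np.median(q[:,2]), "col",c[l==i].mean(0).astype(int))
E
```

```text
top base px [0.07094274 0.00050734 0.33582346]
low [311 132   9  27 148] rect [ 723. -227.] [18. 85.] 90.0 zmed 0.025 col [20 39 68]
low [372 150  35  33 468] rect [ 625. -443.] [100. 103.] 37.1 zmed 0.023 col [164 150 110]
low [282 171  60  57 234] rect [ 539. -187.] [176. 148.] 2.6 zmed 0.025 col [34 33 35]
low [138 186  15  14  62] rect [624. 306.] [19. 49.] 42.5 zmed 0.025 col [23 28 14]
low [161 186  17  15  57] rect [613. 232.] [21. 54.] 35.4 zmed 0.026 col [21 21 31]
low [362 214  26  26 407] rect [ 444. -369.] [65. 55.] 12.2 zmed 0.025 col [222 208  78]
low [290 230  53  10  78] rect [ 439. -189.] [  2. 158.] 2.6 zmed 0.026 col [38 37 39]
low [141 242  13  18  64] rect [447. 315.] [21. 54.] 57.1 zmed 0.026 col [83 80 70]
low [397 243   9  12  55] rect [ 369. -437.] [15. 32.] 59.6 zmed 0.016 col [12 12 13]
low [205 253  52  16  65] rect [392.  71.] [  2. 155.] 9.5 zmed 0.024 col [90 78 56]
low [ 316  254  104   84 3637] rect [ 228. -296.] [211. 278.] 12.1 zmed 0.014 col [202 199 181]
low [271 262  27  28 418] rect [330. -79.] [64. 55.] 23.2 zmed 0.026 col [230 216  82]
low [19
[... 7842 characters left out ...]
0 65]
wall [238 203  54  35 297] rect [495.  19.] [151.  93.] 8.3 zmed 0.185 col [161 163 163]
wall [228 228  57  34 278] rect [480. 126.] [ 71. 164.] 87.0 zmed 0.184 col [172 173 174]
wall [404 248  60  50 332] rect [18. 42.] [ 93. 183.] 67.6 zmed 0.189 col [80 74 68]
tab [258 201  22   7  57] rect [502. -23.] [66.  9.] 8.8 zmed 0.204 col [175 177 178]
tab [406 246  61  47 445] rect [17. 43.] [ 92. 185.] 67.5 zmed 0.210 col [96 87 80]
bar [418 113  10   9  62] rect [ 155. -541.] [19. 25.] 80.0 zmed 0.257 col [119 118 112]
bar [226 222  59  19 347] rect [481. 113.] [167.  21.] 7.1 zmed 0.266 col [106 105 104]
bar [409 230  70  56 656] rect [20. 43.] [ 99. 194.] 65.6 zmed 0.267 col [73 68 64]
```

```bash
cat >> h.py <<'E'
A=np.radians(9.3); bar=np.array([.4805,.1145]); ex=np.array([np.cos(A),np.sin(A)]); ey=np.array([-np.sin(A),np.cos(A)])
O=bar-.110*ey    # stand origin: bar is 110 mm behind the face
def S(p): d=np.asarray(p)[...,:2]-O; return np.stack([d@ex,d@ey],-1)
def W(x,y): return O+x*ex+y*ey
def go(x,y,z,head):   # shift for TCP to stand (x,y), height z, tool-x heading (deg, stand frame)
    o=arm.observe(); Rm=R.from_rotvec(o["ee_rot"]).as_matrix()
    s=Rm.T@(np.append(W(x,y),z)-o["position"]); h=np.degrees(np.arctan2(Rm[1,0],Rm[0,0])-A)
    print("shift",s.round(4),"spin %.3f"%np.radians(-((head-h+180)%360-180)))
def st():
    o=arm.observe(); print("t %.2f"%o["clock"],"stand",S(o["position"]).round(4),"z %.4f"%o["position"][2],"F",o["force"].round(1),"j7 %.2f"%o["joints"][6])
E
python3 - <<'E'
from h import *
im=np.load("top0.npy",allow_pickle=True).item()
cv2.imwrite("pics/crop.png",cv2.cvtColor(cv2.resize(im["color"][150:310,120:400],None,fx=2.8,fy=2.8,interpolation=cv2.INTER_CUBIC),cv2.COLOR_RGB2BGR))
print("O",O)
for n in("top","scene"):
    P=pts(np.load(n+"0.npy",allow_pickle=True).item()); s=S(P); z=P[...,2]
    a=(z>.062)&(z<.075)&(abs(s[...,0])<.15)&(s[...,1]<-.06)&(s[...,1]>-.35)
    print(n,"bin",cv2.minAreaRect((s[a]*1000).astype(np.float32)))
    a=(z>.195)&(z<.215)&(abs(s[...,0])<.06)&(abs(s[...,1]+.02)<.03); print("tab",s[a].mean(0),s[a].min(0),s[a].max(0),z[a].max())
    a=(z>.25)&(z<.28)&(abs(s[...,0])<.05)&(abs(s[...,1]-.11)<.03); print("bar",s[a].mean(0),s[a].min(0),s[a].max(0),np.percentile(z[a],98))
    a=(z>.162)&(z<.17)&(abs(s[...,0])<.068)&(s[...,1]>-.015)&(s[...,1]<.135); print("stamps y",s[a].min(0),s[a].max(0))
st(); go(.004,-.320,.237,90)
E
```

```text
O [0.49827642 0.00594587]
top bin ((4.218467712402344, -193.95126342773438), (160.27798461914062, 190.84417724609375), 83.3912124633789)
tab [-0.00089669 -0.02705741] [-0.03460888 -0.02985089] [ 0.03444509 -0.0238541 ] 0.2096933755101862
bar [-0.00078894  0.11045598] [-0.04963198  0.10223449] [0.04975545 0.12016805] 0.27182336625359643
stamps y [-0.06397521  0.00473085] [0.06311035 0.13450802]
scene bin ((3.2200393676757812, -197.69778442382812), (162.64891052246094, 191.2311248779297), 83.68234252929688)
tab [-0.00100884 -0.02912831] [-0.0340552  -0.03423053] [ 0.03215225 -0.02469176] 0.21047653525866025
bar [-0.00120198  0.11095378] [-0.04945005  0.09770343] [0.04973971 0.11875164] 0.2716034427412717
stamps y [-0.06499352  0.00059263] [0.06296923 0.12692794]
t 0.10 stand [-0.422  -0.5459] z 0.2370 F [-0.3  0.4  0.4] j7 -0.08
shift [ 4.488e-01 -1.762e-01  2.000e-04] spin -1.457
```

View pics/crop.png

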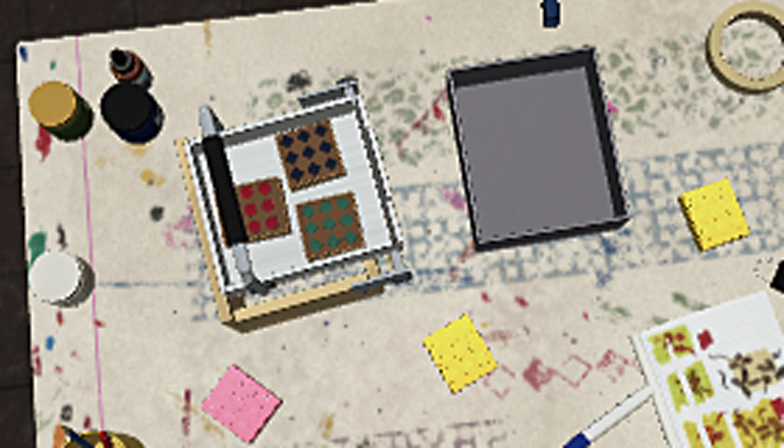

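The crop shows the empty grey bin at crop (540,160). The three patterned brown blocks on the tray, at crop (312,155), (262,208) and (330,225), are the listed stamps. The lookalikes lie on the table and are pink (242,405) and yellow (460,352), (715,213), so they are excluded by colour. Next I stage in front of the bin.

>>> jog_arm(
  moves=[
    [0.045,-0.018,0,-0.15],
    [0.09,-0.035,0,-0.3],
    [0.135,-0.053,0,-0.45],
    [0.18,-0.07,0,-0.6],
    [0.225,-0.088,0,-0.75],
    [0.27,-0.106,0,-0.9],
    [0.315,-0.123,0,-1.05],
    [0.36,-0.141,0,-1.2],
    [0.405,-0.158,0,-1.35],
    [0.449,-0.176,0,-1.457],
    [0.449,-0.176,0,-1.457],
    [0.449,-0.176,0.06,-1.457],
    [0.449,-0.176,0.12,-1.457],
    [0.449,-0.176,0.18,-1.457],
    [0.449,-0.176,0.192,-1.457],
    [0.449,-0.176,0.192,-1.457],
  ],
  hand=0.09,
  newtons=10,
)

```text
clock: 2.1
position: [0.5543, -0.3102, 0.0463]
ee_rot: [-2.035, -2.393, 0.0]
force: [0.0, -0.7, 0.7]
width: 0.979
gripper_force: 0.0
```

```bash
python3 -c "
from h import *
st(); go(.0,-.17,.045,90)"
```

```text
t 2.10 stand [ 0.0042 -0.3211] z 0.0463 F [ 0.  -0.7  0.7] j7 0.33
shift [ 0.1511 -0.0044  0.0013] spin -0.001
```

>>> jog_arm(
  moves=[
    [0.012,0,0,0],
    [0.024,0,0,0],
    [0.036,0,0,0],
    [0.048,-0.001,0,0],
    [0.06,-0.001,0,0],
    [0.072,-0.002,0,0],
    [0.084,-0.002,0,0],
    [0.096,-0.003,0,0],
    [0.108,-0.003,0,0],
    [0.12,-0.004,0,0],
    [0.13,-0.004,0,0],
    [0.138,-0.004,0,0],
    [0.142,-0.004,0,0],
  ],
)

```text
clock: 3.72
position: [0.5272, -0.1696, 0.0456]
ee_rot: [-2.034, -2.394, 0.0]
force: [0.2, -3.9, 1.3]
width: 0.98
gripper_force: 1.9
```

```bash
cat >> h.py <<'E'
def binpose():
    for n in("top","scene"):
        P=pts(arm.get_image(n)); s=S(P); z=P[...,2]
        a=(z>.06)&(z<.076)&(abs(s[...,0])<.15)&(s[...,1]<-.03)&(s[...,1]>-.35)
        a=cv2.morphologyEx(a.astype(np.uint8),cv2.MORPH_CLOSE,np.ones((3,3)))
        k,l,q,_=cv2.connectedComponentsWithStats(a); i=1+np.argmax(q[1:,4])
        m=(l==i)&(z>.06)&(z<.076); r=cv2.minAreaRect((s[m]*1000).astype(np.float32)); print(n,"bin",np.round(r[0]),np.round(r[1]),round(r[2],1),"ymin",s[m].min(0)[1].round(4))
E
python3 -c "
from h import *
st(); binpose(); go(.0,-.165,.045,90)"
```

```text
t 3.73 stand [ 0.0002 -0.1779] z 0.0456 F [ 0.2 -3.9  1.3] j7 0.09
top bin [-97. -97.] [ 15. 133.] 0.6 ymin -0.1639
scene bin [ -12. -107.] [137. 199.] 85.4 ymin -0.1802
shift [ 0.0126 -0.0001  0.0005] spin 0.000
```

Bin is moving with about 4 N. I'll push on gently to contact.

>>> jog_arm(
  moves=[
    [0.003,0,0,0],
    [0.006,0,0,0],
    [0.008,0,0,0],
    [0.009,0,0,0],
    [0.01,0,0,0],
    [0.01,0,0,0],
  ],
)

```text
clock: 4.58
position: [0.5258, -0.1645, 0.0457]
ee_rot: [2.036, 2.389, -0.005]
force: [2.4, -14.0, -2.4]
width: 0.979
gripper_force: 7.4
```

```bash
python3 -c "
from h import *
st(); binpose()"
```

```text
t 4.58 stand [-0.0004 -0.1727] z 0.0457 F [  2.4 -14.   -2.4] j7 0.08
top bin [-102.  -95.] [ 15. 128.] 5.8 ymin -0.1585
scene bin [ -11. -107.] [130. 200.] 84.5 ymin -0.1777
```

>>> jog_arm(
  moves=[
    [0.002,0,0,0],
    [0.003,0,0,0],
    [0.003,0,0,0],
  ],
)

```text
clock: 5.05
position: [0.5258, -0.1645, 0.046]
ee_rot: [2.035, 2.385, -0.007]
force: [4.2, -23.8, -3.1]
width: 0.979
gripper_force: 12.0
```

>>> jog_arm(
  moves=[
    [-0.02,0,0,0],
    [-0.05,0,0,0],
    [-0.08,0,-0.05,0],
    [-0.12,0,-0.11,0],
    [-0.16,0,-0.16,0],
    [-0.16,0,-0.16,0],
  ],
  hand=0.0,
)

```text
clock: 5.8
position: [0.5525, -0.3189, 0.2092]
ee_rot: [2.035, 2.386, 0.002]
force: [-0.3, -0.6, -0.6]
width: 0.375
gripper_force: 0.0
```

```bash
python3 - <<'E'
from h import *
st()
for n in("top","scene"):
    im=arm.get_image(n); save(im,n+"1"); P=pts(im); s=S(P); z=P[...,2]
    a=(z>.058)&(z<.076)&(abs(s[...,0])<.13)&(s[...,1]<-.12)&(s[...,1]>-.25)
    q=s[a]; f=[]
    for x in np.arange(-.08,.081,.02):
        b=q[abs(q[:,0]-x)<.01]
        if len(b): f.append((round(x,2),round(float(b[:,1].min()),4)))
    print(n,f); print("x range",q.min(0),q.max(0))
go(0,-.005,.215,90)
E
```

```text
t 5.80 stand [ 0.001  -0.3293] z 0.2092 F [-0.3 -0.6 -0.6] j7 0.42
top [(np.float64(-0.08), -0.1588), (np.float64(-0.06), -0.1581), (np.float64(-0.04), -0.1584), (np.float64(-0.02), -0.1583), (np.float64(0.0), -0.158), (np.float64(0.02), -0.1586), (np.float64(0.04), -0.1582), (np.float64(0.06), -0.1593), (np.float64(0.08), -0.1584)]
x range [-0.10478946 -0.15933642] [ 0.08594228 -0.12022445]
scene [(np.float64(-0.08), -0.1631), (np.float64(-0.06), -0.1642), (np.float64(-0.04), -0.1617), (np.float64(-0.02), -0.1629), (np.float64(0.0), -0.1633), (np.float64(0.02), -0.1638), (np.float64(0.04), -0.1616), (np.float64(0.06), -0.1624), (np.float64(0.08), -0.1622)]
x range [-0.10487526 -0.16574466] [ 0.08516708 -0.12083461]
shift [ 0.3213 -0.001  -0.0088] spin -0.002
```

Bin is flush and square, about 10 mm off-centre, so step 1 is done. Now over the tab, down inside it, then fold it out.

>>> jog_arm(
  moves=[
    [0.03,0,-0.036,0],
    [0.08,0,-0.036,0],
    [0.13,0,-0.036,0],
    [0.18,0,-0.036,0],
    [0.23,0,-0.036,0],
    [0.28,0,-0.036,0],
    [0.334,-0.001,-0.036,0],
    [0.334,-0.001,-0.036,0],
    [0.334,-0.001,-0.01,0],
    [0.334,-0.001,0.018,0],
    [0.334,-0.001,0.02,0],
    [0.334,-0.001,0.02,0],
  ],
  hand=0.0,
)

```text
clock: 7.4
position: [0.496, 0.0142, 0.1857]
ee_rot: [-2.033, -2.394, 0.001]
force: [0.5, -0.6, -0.7]
width: 0.002
gripper_force: 0.0
```

```bash
python3 - <<'E'
from h import *
st(); im=arm.get_image("top"); cv2.imwrite("pics/t2.png",cv2.cvtColor(cv2.resize(im["color"][150:290,150:350],None,fx=3,fy=3),cv2.COLOR_RGB2BGR))
go(0,-.0505,.189,90)
go(0,-.068,.149,90)
E
```

```text
t 7.40 stand [-0.0009  0.0086] z 0.1857 F [ 0.5 -0.6 -0.7] j7 -0.18
shift [-0.059   0.0004 -0.0028] spin -0.000
shift [-0.0765  0.0004  0.0372] spin -0.000
```

View pics/t2.png

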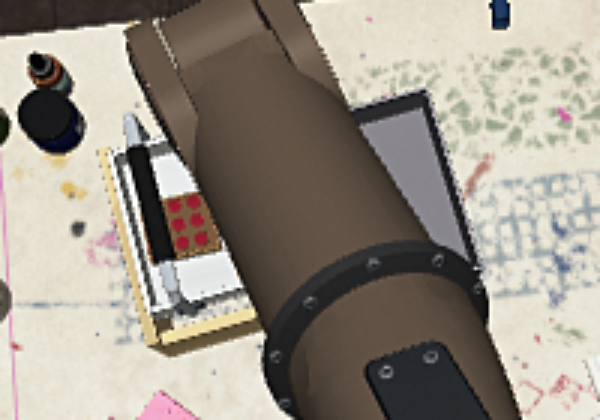

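The forearm hides the tab. The handle bar at (150,205) and the red-dotted block at (185,222) are undisturbed, and forces are about zero. Now I'll fold the gate.

>>> jog_arm(
  moves=[
    [-0.012,0,-0.002,0],
    [-0.022,0,-0.003,0],
    [-0.032,0,-0.003,0],
    [-0.042,0,-0.003,0],
    [-0.052,0,-0.003,0],
    [-0.059,0,-0.003,0],
    [-0.063,0,0.004,0],
    [-0.067,0,0.01,0],
    [-0.072,0,0.018,0],
    [-0.0765,0,0.025,0],
    [-0.0765,0,0.031,0],
    [-0.0765,0,0.035,0],
    [-0.0765,0,0.037,0],
    [-0.0765,0,0.037,0],
  ],
)

```text
clock: 9.2
position: [0.5086, -0.0619, 0.1495]
ee_rot: [2.034, 2.393, -0.001]
force: [-4.1, -1.4, 13.4]
width: 0.005
gripper_force: 6.7
```

```bash
python3 -c "
from h import *
st()"
```

```text
t 9.20 stand [-0.0008 -0.0686] z 0.1495 F [-4.1 -1.4 13.4] j7 -0.06
```

>>> jog_arm(
  moves=[
    [0,0,-0.03,0],
    [0,0,-0.08,0],
    [0,0,-0.13,0],
    [-0.04,0,-0.17,0],
    [-0.1,0,-0.18,0],
    [-0.16,0,-0.18,0],
    [-0.2,0,-0.18,0],
    [-0.2,0,-0.18,0],
  ],
)

```text
clock: 10.2
position: [0.5401, -0.2629, 0.3274]
ee_rot: [-2.041, -2.387, 0.003]
force: [-0.0, 1.8, -0.6]
width: 0.003
gripper_force: 0.0
```

```bash
python3 - <<'E'
from h import *
st(); T=[]
for n in("scene","top"):
    im=arm.get_image(n); T.append(cv2.resize(im["color"][150:290,190:350] if n=="scene" else im["color"][150:290,160:360],(400,300)))
    P=pts(im); s=S(P); z=P[...,2]
    for y in np.arange(-.085,.06,.01):
        a=(abs(s[...,0])<.03)&(abs(s[...,1]-y)<.005)&(im["z_map"]>0)
        if a.sum(): print(n,round(y,3),a.sum(),"z %.3f %.3f"%(np.median(z[a]),z[a].max()))
cv2.imwrite("pics/g.png",cv2.cvtColor(np.hstack(T),cv2.COLOR_RGB2BGR))
go(0,.110,.33,0)
E
```

```text
t 10.20 stand [-0.0022 -0.272 ] z 0.3274 F [-0.   1.8 -0.6] j7 0.38
scene -0.085 37 z 0.140 0.144
scene -0.075 45 z 0.141 0.147
scene -0.065 41 z 0.140 0.145
scene -0.055 51 z 0.142 0.145
scene -0.045 43 z 0.141 0.146
scene -0.035 54 z 0.141 0.145
scene -0.025 46 z 0.141 0.145
scene -0.015 33 z 0.141 0.144
scene -0.005 15 z 0.141 0.143
scene 0.005 36 z 0.162 0.169
scene 0.015 49 z 0.165 0.171
scene 0.025 34 z 0.167 0.169
scene 0.035 16 z 0.167 0.170
scene 0.045 12 z 0.141 0.149
scene 0.055 51 z 0.157 0.168
top -0.085 63 z 0.138 0.144
top -0.075 94 z 0.139 0.144
top -0.065 77 z 0.140 0.144
top -0.055 76 z 0.140 0.145
top -0.045 78 z 0.140 0.146
top -0.035 79 z 0.140 0.144
top -0.025 79 z 0.140 0.145
top -0.015 80 z 0.140 0.146
top -0.005 77 z 0.140 0.145
top 0.005 79 z 0.141 0.169
top 0.015 83 z 0.164 0.171
top 0.025 80 z 0.164 0.170
top 0.035 82 z 0.164 0.170
top 0.045 81 z 0.164 0.171
top 0.055 82 z 0.164 0.170
shift [ 0.3777  0.0006 -0.0015] spin 1.570
```

View pics/g.png

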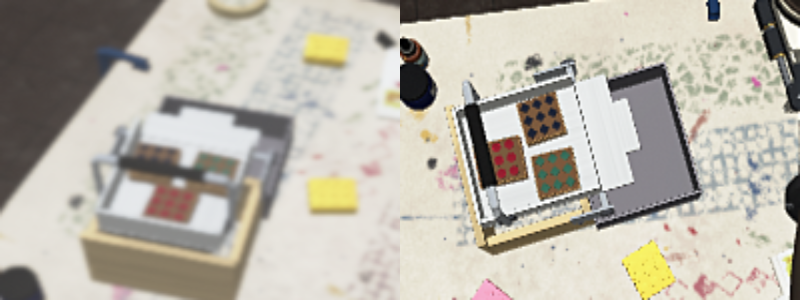

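The tailgate lies flat at z ≈ 0.140 in both views. In the right half it spans about (620,130), and the three blocks at (542,117), (508,160), (555,172) are still in place. Next I go over the handle bar.

>>> jog_arm(
  moves=[
    [0.04,0,-0.0015,0.16],
    [0.08,0,-0.0015,0.32],
    [0.12,0,-0.0015,0.48],
    [0.16,0,-0.0015,0.64],
    [0.2,0,-0.0015,0.8],
    [0.24,0,-0.0015,0.96],
    [0.28,0,-0.0015,1.12],
    [0.32,0,-0.0015,1.28],
    [0.36,0,-0.0015,1.44],
    [0.378,0.001,-0.0015,1.57],
    [0.378,0.001,-0.0015,1.57],
    [0.378,0.001,-0.0015,1.57],
  ],
  hand=0.045,
)

```text
clock: 11.8
position: [0.4807, 0.1139, 0.3302]
ee_rot: [3.13, 0.26, -0.0]
force: [-0.5, -0.4, 0.5]
width: 0.491
gripper_force: 0.0
```

```bash
python3 -c "
from h import *
st(); go(0,.1105,.254,0)"
```

```text
t 11.80 stand [1.000e-04 1.094e-01] z 0.3302 F [-0.5 -0.4  0.5] j7 -1.83
shift [-0.0001 -0.0011  0.0762] spin 0.004
```

>>> jog_arm(
  moves=[
    [0,-0.001,0.03,0],
    [0,-0.001,0.055,0],
    [0,-0.001,0.073,0],
    [0,-0.001,0.076,0],
    [0,-0.001,0.076,0],
  ],
)

```text
clock: 12.42
position: [0.4811, 0.1148, 0.2546]
ee_rot: [3.131, 0.255, 0.0]
force: [1.0, -0.7, 1.3]
width: 0.491
gripper_force: 0.0
```

>>> jog_arm(
  moves=[
    [0,0,0,0],
    [0,0,0,0],
  ],
  hand=0.03,
)

```text
clock: 12.68
position: [0.4811, 0.1154, 0.2548]
ee_rot: [-3.131, -0.255, -0.002]
force: [-0.0, -0.9, 0.4]
width: 0.345
gripper_force: 0.0
```

```bash
cat >> h.py <<'E'
def arc(th0,ths,lead=0.0):
    # tool shifts (ty = -stand y, tz = down) following the bar from tilt th0; lead = extra along -y stand
    r=np.hypot(.130,.120); f=np.arctan2(.120,.130); p=lambda t:np.array([r*np.cos(f+t),r*np.sin(f+t)])
    for t in ths: d=p(t)-p(th0); print("%.2f"%t,"ty %.4f tz %.4f"%(-d[0]+lead,-d[1]))
E
python3 -c "
from h import *
st(); print(arm.observe()['width']*.0918); arc(0,np.arange(.05,1.16,.05),.006)"
```

```text
t 12.68 stand [0.0007 0.1108] z 0.2548 F [-0.  -0.9  0.4] j7 -1.86
0.03165337868753564
0.05 ty 0.0122 tz -0.0063
0.10 ty 0.0186 tz -0.0124
0.15 ty 0.0254 tz -0.0181
0.20 ty 0.0324 tz -0.0234
0.25 ty 0.0397 tz -0.0284
0.30 ty 0.0473 tz -0.0331
0.35 ty 0.0550 tz -0.0373
0.40 ty 0.0630 tz -0.0412
0.45 ty 0.0711 tz -0.0446
0.50 ty 0.0794 tz -0.0476
0.55 ty 0.0879 tz -0.0503
0.60 ty 0.0965 tz -0.0524
0.65 ty 0.1051 tz -0.0542
0.70 ty 0.1139 tz -0.0555
0.75 ty 0.1227 tz -0.0564
0.80 ty 0.1315 tz -0.0569
0.85 ty 0.1404 tz -0.0569
0.90 ty 0.1492 tz -0.0564
0.95 ty 0.1580 tz -0.0555
1.00 ty 0.1667 tz -0.0542
1.05 ty 0.1754 tz -0.0525
1.10 ty 0.1840 tz -0.0503
1.15 ty 0.1924 tz -0.0477
```

>>> jog_arm(
  moves=[
    [0,0.006,0,0],
    [0,0.012,-0.006,0],
    [0,0.0185,-0.012,0],
    [0,0.0255,-0.018,0],
    [0,0.0325,-0.0235,0],
    [0,0.0395,-0.0285,0],
    [0,0.0435,-0.031,0],
    [0,0.0475,-0.033,0],
    [0,0.051,-0.035,0],
    [0,0.055,-0.037,0],
    [0,0.059,-0.039,0],
    [0,0.063,-0.041,0],
    [0,0.067,-0.043,0],
    [0,0.071,-0.0445,0],
  ],
)

```text
clock: 14.42
position: [0.4928, 0.0469, 0.3003]
ee_rot: [-3.129, -0.258, -0.004]
force: [-2.1, 6.9, 5.0]
width: 0.326
gripper_force: 3.6
```

```bash
python3 - <<'E'
from h import *
st(); T=[]
for n in("scene","top"):
    im=arm.get_image(n); T.append(cv2.resize(im["color"][150:290,190:350] if n=="scene" else im["color"][150:290,160:360],(400,300)))
cv2.imwrite("pics/g2.png",cv2.cvtColor(np.hstack(T),cv2.COLOR_RGB2BGR))
E
```

```text
t 14.43 stand [0.0012 0.0413] z 0.3003 F [-2.1  6.9  5. ] j7 -1.69
```

View pics/g2.png

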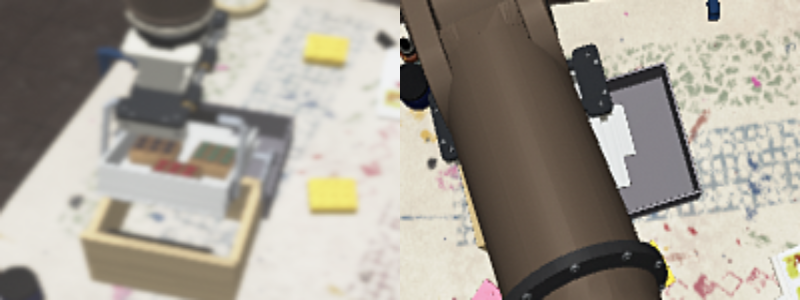

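At about 0.45 rad the tray is tipping with the blocks still in it (left half, (155,150), (180,168), (215,155)). The bin is still against the stand. I'll keep tipping slowly.

>>> jog_arm(
  moves=[
    [0,0.004,-0.0015,0],
    [0,0.0083,-0.003,0],
    [0,0.0125,-0.0045,0],
    [0,0.0168,-0.0057,0],
    [0,0.021,-0.0068,0],
    [0,0.0254,-0.0078,0],
    [0,0.0297,-0.0087,0],
    [0,0.034,-0.0096,0],
    [0,0.0384,-0.0103,0],
    [0,0.0428,-0.011,0],
    [0,0.0472,-0.0114,0],
    [0,0.0516,-0.0118,0],
    [0,0.056,-0.012,0],
    [0,0.0604,-0.0123,0],
    [0,0.0693,-0.0123,0],
    [0,0.0781,-0.0118,0],
    [0,0.0781,-0.0118,0],
  ],
)

```text
clock: 16.65
position: [0.505, -0.0334, 0.3102]
ee_rot: [3.13, 0.252, -0.001]
force: [0.1, -0.7, 0.0]
width: 0.326
gripper_force: 0.0
```

```bash
python3 - <<'E'
from h import *
st(); T=[]
for n in("scene","top"):
    im=arm.get_image(n); T.append(cv2.resize(im["color"][150:290,190:350] if n=="scene" else im["color"][150:290,160:360],(400,300)))
cv2.imwrite("pics/g3.png",cv2.cvtColor(np.hstack(T),cv2.COLOR_RGB2BGR))
E
```

```text
t 16.65 stand [ 0.0003 -0.0399] z 0.3102 F [ 0.1 -0.7  0. ] j7 -1.52
```

View pics/g3.png

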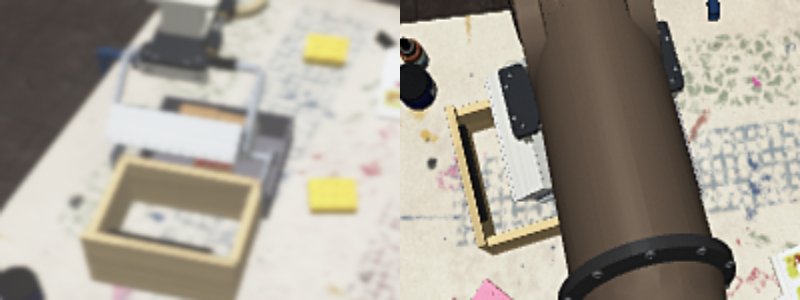

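The tray stands steep and the block colour now shows beyond its rear wall, around (205,115) in the left half. I'll check those points in 3D.

```bash
cat >> h.py <<'E'
def blocks(n="scene"):
    im=arm.get_image(n); P=pts(im); s=S(P); c=im["color"].astype(int); z=P[...,2]
    m=(c[...,0]-c[...,2]>25)&(abs(s[...,0])<.12)&(s[...,1]>-.25)&(s[...,1]<-.0)&(z>.02)&(z<.3)
    k,l,q,_=cv2.connectedComponentsWithStats(m.astype(np.uint8))
    for i in range(1,k):
        if q[i,4]>10: p=l==i; print(n,q[i],"stand",np.median(s[p],0).round(3),"z %.3f..%.3f"%(z[p].min(),z[p].max()))
    return im
E
python3 - <<'E'
from h import *
blocks(); blocks("top")
im=arm.get_image("wrist"); save(im,"w"); c=im["color"].astype(int); print(im["fx"])
E
```

```text
scene [261 198  27  10 141] stand [ 0.015 -0.147] z 0.041..0.068
scene [267 224  20   9  85] stand [-0.013 -0.066] z 0.021..0.114
325.19226210127806
```

View pics/w.png

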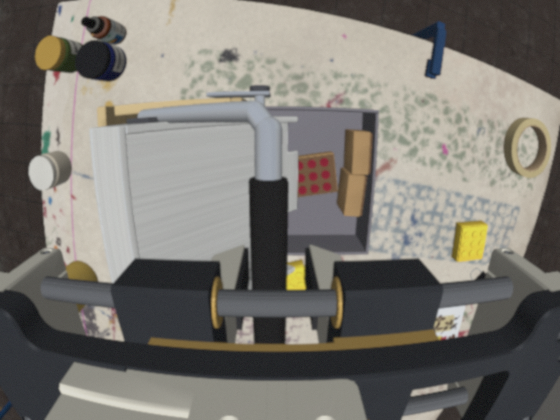

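The wrist view shows all three blocks in the bin: the red-dotted one flat at (315,175), two on edge at the far wall at (356,152) and (351,192). In 3D they are also inside the bin, with tops at or below 0.07. Now I hold briefly, then bring the tray back.

>>> jog_arm(
  moves=[
    [0,0,0,0],
    [0,0,0,0],
    [0,-0.006,0,0],
    [0,-0.012,0,0],
    [0,-0.0208,-0.0005,0],
    [0,-0.0297,-0.0005,0],
    [0,-0.0385,0,0],
    [0,-0.0473,0.0009,0],
    [0,-0.056,0.0025,0],
    [0,-0.0647,0.004,0],
    [0,-0.0733,0.0063,0],
    [0,-0.0818,0.0088,0],
    [0,-0.09,0.0118,0],
    [0,-0.0982,0.0152,0],
    [0,-0.1062,0.0191,0],
    [0,-0.1139,0.0233,0],
    [0,-0.1215,0.028,0],
    [0,-0.1288,0.033,0],
    [0,-0.1358,0.0383,0],
  ],
)

```text
clock: 19.27
position: [0.4829, 0.1028, 0.2718]
ee_rot: [-3.131, -0.255, 0.0]
force: [0.0, 0.3, -0.9]
width: 0.329
gripper_force: 0.0
```

>>> jog_arm(
  moves=[
    [0,-0.0034,0.0029,0],
    [0,-0.0068,0.0057,0],
    [0,-0.01,0.0087,0],
    [0,-0.0132,0.0118,0],
    [0,-0.0163,0.015,0],
    [0,-0.0194,0.0181,0],
    [0,-0.021,0.0181,0],
    [0,-0.0225,0.0181,0],
    [0,-0.0225,0.0181,0],
  ],
)

```text
clock: 20.4
position: [0.4807, 0.1193, 0.2542]
ee_rot: [3.125, 0.247, 0.001]
force: [3.9, -16.3, 4.6]
width: 0.328
gripper_force: 8.4
```

```bash
python3 -c "
from h import *
st(); go(0,.1105,.254,0)"
```

```text
t 20.40 stand [0.001  0.1147] z 0.2542 F [  3.9 -16.3   4.6] j7 -1.89
shift [-0.0009  0.0042  0.0002] spin -0.004
```

The tray is against its level stop with a 16 N push. I'll centre, open and lift clear.

>>> jog_arm(
  moves=[
    [0,0.008,0,0],
    [0,0.008,0,0],
    [0,0.008,0,0],
  ],
  hand=0.05,
)

```text
clock: 20.78
position: [0.4804, 0.1172, 0.2541]
ee_rot: [-3.131, -0.256, 0.0]
force: [0.2, 0.3, -0.7]
width: 0.538
gripper_force: 0.0
```

>>> jog_arm(
  moves=[
    [0,0,-0.02,0],
    [0,0,-0.05,0],
    [0,0,-0.09,0],
    [0,0,-0.12,0],
    [-0.03,0.05,-0.13,0],
    [-0.06,0.1,-0.13,0],
    [-0.1,0.15,-0.13,0],
    [-0.13,0.2,-0.13,0],
    [-0.16,0.25,-0.13,0],
    [-0.2,0.3,-0.13,0],
    [-0.23,0.35,-0.13,0],
    [-0.26,0.4,-0.13,0],
    [-0.26,0.4,-0.13,0],
    [-0.26,0.4,-0.13,0],
  ],
)

```text
clock: 22.52
position: [0.2894, -0.3196, 0.384]
ee_rot: [-3.131, -0.256, -0.0]
force: [0.4, 0.8, 0.5]
width: 0.547
gripper_force: 0.0
```

```bash
python3 - <<'E'
from h import *
st(); blocks()
im=blocks("top"); P=pts(im); s=S(P); z=P[...,2]
for y in (-.08,-.06,-.03,.0,.03,.06,.1,.11,.12): 
    a=(abs(s[...,0])<.04)&(abs(s[...,1]-y)<.005); print(y,"z %.3f"%np.median(z[a]),end="; ")
a=(z>.058)&(z<.076)&(abs(s[...,0])<.13)&(s[...,1]<-.14)&(s[...,1]>-.25); q=s[a]
print("\nfront",[round(float(q[abs(q[:,0]-x)<.01][:,1].min()),4) for x in(-.08,-.04,0,.04,.07)],q.min(0),q.max(0))
for nm,x,y,r,h in(("jar",.457,.328,.06,(.045,.065)),("tape",.625,-.444,.09,(.015,.03)),("dropper",.655,.225,.09,(.085,.11))):
    a=(np.hypot(P[...,0]-x,P[...,1]-y)<r)&(z>h[0])&(z<h[1]); print(nm,cv2.minAreaRect((P[a][:,:2]*1000).astype(np.float32))[0] if a.sum() else None)
cv2.imwrite("pics/end.png",cv2.cvtColor(cv2.resize(im["color"][130:290,120:420],None,fx=2.6,fy=2.6),cv2.COLOR_RGB2BGR))
E
```

```text
t 22.52 stand [-0.2587 -0.2875] z 0.3840 F [0.4 0.8 0.5] j7 -0.69
scene [263 198  14   4  21] stand [ 0.034 -0.156] z 0.055..0.066
scene [283 203  10   7  50] stand [-0.037 -0.142] z 0.049..0.143
top [286 189  16  40 350] stand [-0.001 -0.137] z 0.022..0.067
top [273 205  17  23 192] stand [-0.017 -0.1  ] z 0.021..0.142
-0.08 z 0.139; -0.06 z 0.140; -0.03 z 0.141; 0.0 z 0.141; 0.03 z 0.140; 0.06 z 0.140; 0.1 z 0.142; 0.11 z 0.266; 0.12 z 0.265; 
front [-0.1591, -0.1591, -0.1588, -0.1589, -0.1582] [-0.10478778 -0.159143  ] [ 0.08592018 -0.14002314]
jar (456.1632995605469, 329.5147705078125)
tape (625.4608154296875, -443.9171142578125)
dropper (672.6636962890625, 240.1512451171875)
```

View pics/end.png

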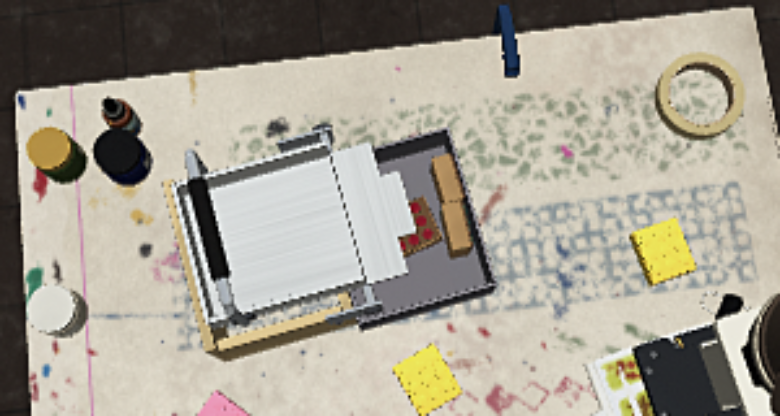

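The end view shows the tray level and the tailgate down at (375,215). All three blocks are in the bin, at (420,225), (447,178) and (457,228). The bin is flush, and the jar, tape and dropper have not moved. The gripper is clear, so I'm handing in.

```bash
python3 -c "
from cell import arm
print(arm.sign_off())"
```

```text
the job is handed in; nothing more can be done
None
```

I handed the job in at 22.5 s of the 67 s allowed: the bin is flush against the stand with all three blocks in it, the tray is level with its tailgate down, and the jar, tape roll and dropper bottle are where they were (the sign-off returned no verdict).

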